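# Push the carved border blocks home in the setting rail and bolt them in

## Robot

A 6-joint arm with a two-finger parallel gripper is mounted at the origin on the work surface. World frame = base frame: x ahead of the robot, y to its left, z up, the work surface at z = 0. Lengths are in m, angles in rad, forces in N, time in s.
With the tool pointing down it reaches from about 0.3 to 0.875 m from the base axis. Payload 4.2 kg.
Tool frame: the origin (TCP) lies at the very end of the fingers, on their centre line; the grasp point (between the pads) lies bot.grasp_offset behind it (bot.grasp_offset is the distance from the TCP to the grasp point, in m); z points along the fingers, y is the direction in which the jaws open and shut (so a half turn about z gives the same grasp; the last joint's range is limited). The gripper opens to 85 mm and grips with 20 to 120 N. Pads are 22 mm wide; open, the fingers measure 114 mm over their backs; the gripper's body (76 mm by 85 mm) begins 54 mm behind the grasp point. The pads swing forward as they close: fully open they stand 13 mm farther back than shut.
Start: joints at [-1.308, 0.32, 1.565, -0, 1.257, -0.02], TCP at [0.16, -0.552, 0.231] pointing down, gripper open.
Joint ranges: [-3.11, 3.11], [-0.84, 2.01], [0.21, 2.61], [-1.34, 4.49], [0.05, 2.63], [-2.56, 2.56]. Speed limits (rad/s): [2.57, 2.57, 3.14, 3.14, 3.14, 3.14].

## Interface

Orientations are given as [roll, pitch, yaw] about the fixed x, y, z axes, in that order (R = Rz(yaw) Ry(pitch) Rx(roll)).
In Python, from workcell import bot, optics, job gives the robot as it stands. The module is installed in compiled form; this text tells all that it offers.
- The arm moves only by the tool apply_moves, never from a script. Its argument "commands" is a list of rows, each an object of numbers: "dx", "dy", "dz": the shift along the world's x, y, z in m; "wx", "wy", "wz": the turn, a rotation vector about the world's x, y, z in rad. A call has 1 to 12 rows; each row shifts and turns the commanded pose from where the row before left it; what a row does not reach is not made up. A row lasts 1/8 s, in which the tool goes at most 62.5 mm and 10.7 degrees, less where a joint would pass 70% of its speed; a pose out of reach is approached as far as the arm can. A call is refused whole if a number of a shift passes 0.0625 or a number of a turn 0.188, either way. A call with a gripper value outside its range is refused whole. "gripper" is the finger opening in m, from 0 to 0.0854, set as the call begins (left out, the last holds). The fingers move at their own pace and stop on an object; "force" is the grip in N (left out, the last holds). Time passes only in rows, so rows that do not move let the fingers close. It gives the time, the measured TCP pose, the force and the opening at its end, in the units of the state.
- bot.state(): the state, without advancing time (a new reading comes with each control period).
- optics.read_camera(name): name is "side" or "top"; returns a dict with "pixels" (384x512x3 uint8, red, green, blue), "vertical_fov" (degrees; the focal length in pixels is half the picture's height over the tangent of half this angle, whatever the lens; pixels are square), "cx", "cy" (the principal point, pixels), "D" ([k1, k2, p1, p2, k3] as OpenCV has them; the pictures are not rectified), "T" (4x4, takes a point from camera to world coordinates). Camera axes: x right, y down, z forward; pixel columns grow to the right and rows downward; lengths in m; the calibration is good to about 2 mm. A picture is of the moment at which its call begins. There is no depth.
- job.finish_job(): hands the job in, once; it reports no verdict.
The state is a dict: "time_s": time; "joints": joint angles; "joint_velocities": joint speeds; "tau": joint torques, N m; "position": TCP position; "orientation": TCP orientation; "force": force on the tool from outside, world axes, zero at the start; "moment": the same for the moment, N m; "width": finger opening in m.
Only numpy, scipy, OpenCV 4.12 (cv2) and the standard library are available. Lean on these libraries where they do the work, as an engineer would, in place of code of your own. Each camera call takes 0.05 s, during which the arm holds its last target.

## Task

Push the row of four carved slate blocks along the setting rail, as one train from behind, until the front one is against the end stop and all four sit tight together with no gaps. Then push the keeper bolt by its tab all the way across the channel behind the last block so that the row cannot slip back. Only push with the fingertips: never lift or tip a block, and leave everything else on the bench where it is.

Things in the scene. Friction and masses are not known exactly. Their poses are not given: they have to be found in the camera images.
- rail: fixed steel channel 400 mm long, along its own y; origin at its middle on the bench, z up. Bed top at 8 mm (heights are above the bench); channel 48 mm wide; fences 6 mm thick, tops at 16 mm; block tops at 40 mm. End stop at +y, -y end open. Keeper on the -x side (nearer the robot) at y = -17 mm, its bar in a guide at x -54 to -36 mm, up to 33 mm high, 30 mm wide
- stop_face (a point): middle of the inner face of the end stop (rail x = 0, y = +170 mm, 24 mm above the bench); the stop is 50 mm high, 64 mm wide. With the row home the block centres lie 22, 66, 110 and 154 mm from this face and the last block's rear face 176 mm from it (rail y = -6 mm)
- block_flower: slate block in the channel, a six-petalled flower carved on top; 46 mm across the rail (x), 44 along it (y), 32 high, 0.12 to 0.23 kg; origin at the centre of its underside, axes parallel to the rail's. The four start in any order: the front three touching, 50 to 100 mm short of the stop, the last 12 to 30 mm behind them
- block_wave: slate block in the channel, three wavy lines carved on top; 46 mm across the rail (x), 44 along it (y), 32 high, 0.12 to 0.23 kg; origin at the centre of its underside, axes parallel to the rail's. The four start in any order: the front three touching, 50 to 100 mm short of the stop, the last 12 to 30 mm behind them
- block_fret: slate block in the channel, a square spiral fret carved on top; 46 mm across the rail (x), 44 along it (y), 32 high, 0.12 to 0.23 kg; origin at the centre of its underside, axes parallel to the rail's. The four start in any order: the front three touching, 50 to 100 mm short of the stop, the last 12 to 30 mm behind them
- block_boss: slate block in the channel, a round boss carved on top; 46 mm across the rail (x), 44 along it (y), 32 high, 0.12 to 0.23 kg; origin at the centre of its underside, axes parallel to the rail's. The four start in any order: the front three touching, 50 to 100 mm short of the stop, the last 12 to 30 mm behind them
- keeper (a joint): bolt sliding across the channel along rail +x: 0 = drawn back (bar tip 34 mm short of the channel's centre line, clear of it), 0.044 m = fully across (tip 10 mm past it, end of travel). Starts at 0 to 0.010; needs about 2 N, no spring, stays put. Bar 14 mm wide, 18 to 28 mm above the bench; passes 4 mm behind the last block when the row is home
- keeper_tab (a point): centre of the outer (-x) face of the keeper's upright push tab, 36 mm above the bench; moves with it. Tab 8 mm thick, 30 mm wide along the rail, 18 to 50 mm above the bench; pushed fully across, this face is at rail x = -64 mm. Under it a base plate 16 mm high reaches to rail x = -116 mm
- offcut: loose plain slate offcut, 36 x 60 x 26 mm, lying beside the rail on its far side; origin at the centre of its underside; a bystander
- chisel: loose wood-handled chisel about 175 mm long and 14 mm high, lying beside the rail on its near side; a bystander
- brush: loose flat dusting brush about 150 mm long and 12 mm high, lying beside the rail on its far side; a bystander
- tape: loose yellow roll of tape lying flat, 92 mm across, 25 mm high, left of the rail; a bystander
- bottle: loose black bottle, upright, 60 mm across, 110 mm high, right of the rail; a bystander
- cup: loose blue cup, upright, 72 mm across, 80 mm high, left of the rail; a bystander
Not all that is in view belongs to the job. What is shaped like the block_wave but brown or turquoise is not meant.

How it is judged:
By the outcome, as a careful person would: the job done as asked, in the order asked, and still so for the second after the job is handed in, with the robot touching nothing.
It also fails if it takes over 43 s, if anything falls off the work surface, if the arm or the gripper's body presses on something with over 40 N, if the wrist force passes 120 N, or if a joint passes its speed limit or range.

## Working session

There is one attempt and no reset: what is moved stays moved. The work goes in short steps, Python scripts to look and compute and a tool call to move; the robot and the scene stay as the last step left them, time stands still between calls to the robot, and variables do not carry over. Pictures are saved under pics/ and viewed, and the job is handed in when it is done.

Besides the shell and the picture viewer there is one more tool, called after "Call:" as a command line: name --argument value ..., lists and objects as JSON in quotes. apply_moves: Moves the arm, as the interface text tells. Its arguments: {"type":"object","properties":{"commands":{"type":"array","items":{"type":"object","properties":{"dx":{"type":"number"},"dy":{"type":"number"},"dz":{"type":"number"},"wx":{"type":"number"},"wy":{"type":"number"},"wz":{"type":"number"}}}},"gripper":{"type":"number"},"force":{"type":"number"}},"required":["commands"]}

```bash
mkdir -p pics
python3 - <<'E'
from workcell import bot, optics
import cv2,pickle
print(bot.state(), bot.grasp_offset)
for n in("side","top"):
    r=optics.read_camera(n); pickle.dump(r,open(f'{n}0.pkl','wb'))
    cv2.imwrite(f'pics/{n}0.png',cv2.resize(r['pixels'][:,:,::-1],(800,600),interpolation=cv2.INTER_CUBIC))
    print(n,r['vertical_fov'],r['cx'],r['cy'],r['D'],r['T'])
E
```

```text
{'time_s': 0.0, 'joints': array([-1.30799485e+00,  3.20316329e-01,  1.56568960e+00,  1.65060440e-05,
        1.25740753e+00, -1.99770796e-02]), 'joint_velocities': array([-1.76209945e-05, -2.49109199e-04,  8.18596937e-04, -1.15809060e-03,
       -3.56647775e-05, -1.05865310e-03]), 'tau': array([-2.73245951e-04, -4.15527534e+01, -2.34159797e+01, -3.06556431e-04,
        8.00885959e-03, -3.19985723e-06]), 'position': array([ 0.16033188, -0.55169087,  0.23046413]), 'orientation': array([-3.13977252e+00, -5.20616551e-05,  2.82773409e-01]), 'force': array([-0.63601839, -0.95303032, -0.15950939]), 'moment': array([ 0.02032034, -0.04769523, -0.03146274]), 'width': 0.08522551634924702} 0.0187
side 57.26124090215304 252.56943984891691 190.24274116249694 [-0.10654546  0.          0.          0.          0.        ] [[-0.68442214 -0.48542976  0.54398923  0.06949575]
 [-0.72905023  0.46305681 -0.50404777  0.48178337]
 [-0.00721813 -0.74157692 -0.67082902  0.65274942]
 [ 0.          0.          0.          1.        ]]
top 53.39202032022919 261.46862591886907 192.17387327573766 [-0.02526115  0.          0.          0.          0.        ] [[ 0.01071383 -0.98289492  0.18385538  0.38393639]
 [-0.99991495 -0.01189827 -0.00534023 -0.0024657 ]
 [ 0.00743644 -0.18378253 -0.9829388   1.06445959]
 [ 0.          0.          0.          1.        ]]
```

View pics/top0.png

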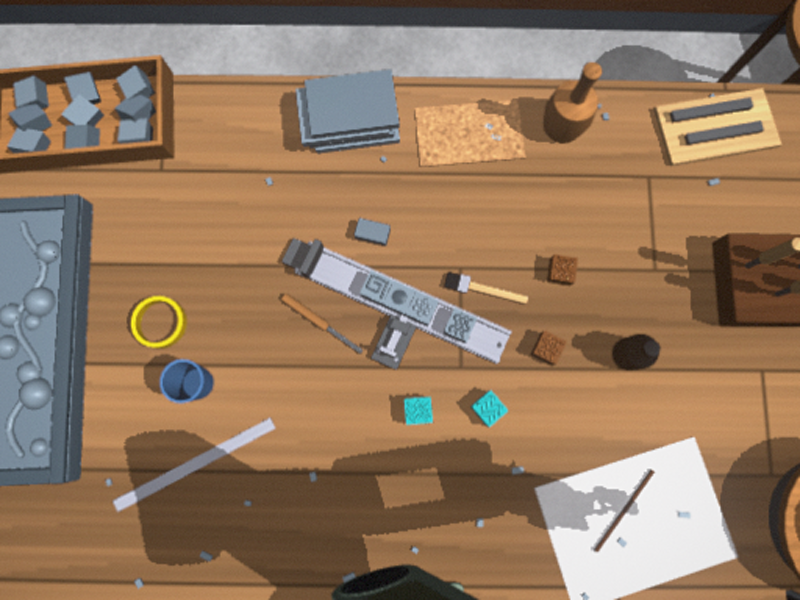

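View pics/side0.png

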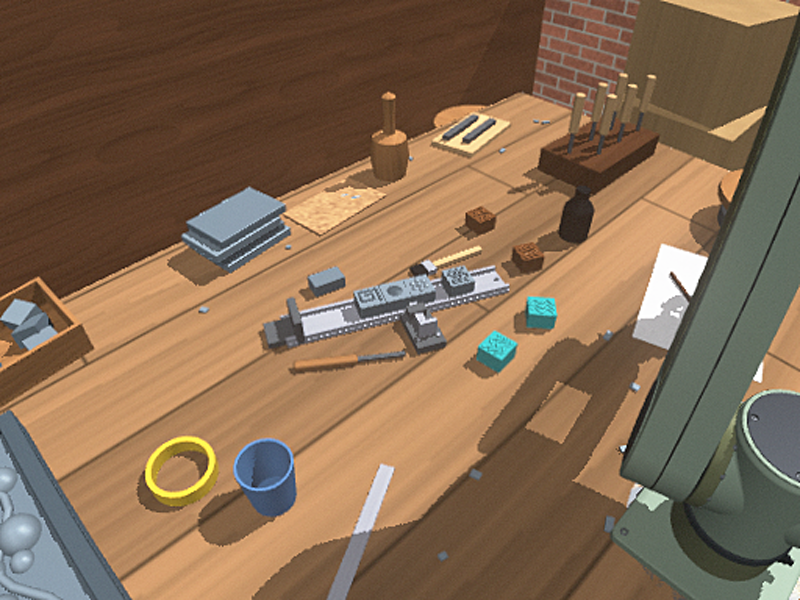

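The top picture shows the stop at about (312,257), blocks fret, boss, flower and then wave (last, at 458,323), and the keeper at (395,340). The side view agrees. I'll zoom in next.

Run:
```python
import cv2,pickle
for n,(x0,x1,y0,y1) in {"top":(175,335,145,245),"side":(160,340,160,235)}.items():
    p=pickle.load(open(f'{n}0.pkl','rb'))['pixels'][y0:y1,x0:x1,::-1]
    s=5 if n=="top" else 4.4
    cv2.imwrite(f'pics/{n}0z.png',cv2.resize(p,None,fx=s,fy=s,interpolation=cv2.INTER_CUBIC))
```

```text
(no output)
```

View pics/top0z.png

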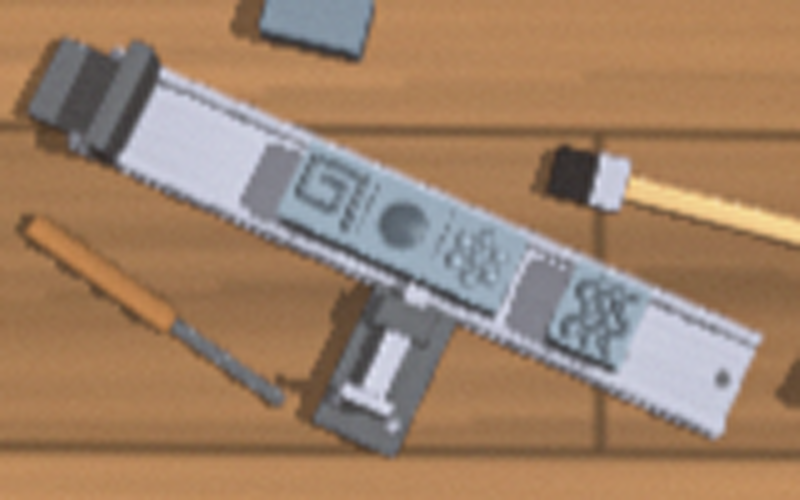

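View pics/side0z.png

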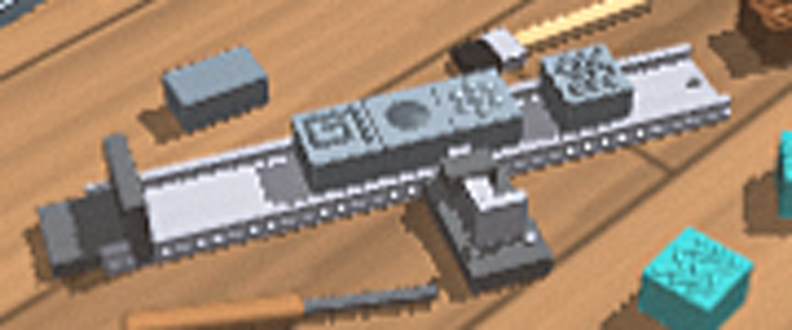

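```bash
cat > h.py <<'E'
import numpy as np,cv2
def K(r):
    f=192/np.tan(np.radians(r['vertical_fov']/2)); return np.array([[f,0,r['cx']],[0,f,r['cy']],[0,0,1.]])
def proj(r,P):
    Ti=np.linalg.inv(r['T']); 
    return cv2.projectPoints(np.asarray(P,float).reshape(-1,1,3),cv2.Rodrigues(Ti[:3,:3])[0],Ti[:3,3],K(r),np.array(r['D']))[0][:,0]
def world(p,P):
    P=np.atleast_2d(P)/1000.; c,s=np.cos(p[2]),np.sin(p[2])
    return np.c_[p[0]+c*P[:,0]-s*P[:,1],p[1]+s*P[:,0]+c*P[:,1],P[:,2]]
def box(x0,x1,y0,y1,z0,z1): return np.array([[x,y,z] for x in(x0,x1) for y in(y0,y1) for z in(z0,z1)])
ED=[(0,1),(2,3),(4,5),(6,7),(0,2),(1,3),(4,6),(5,7),(0,4),(1,5),(2,6),(3,7)]
V={"top":(175,335,145,245,5.),"side":(160,340,160,235,4.4)}
def overlay(r,n,p,boxes,fn):
    x0,x1,y0,y1,s=V[n]
    im=cv2.resize(r['pixels'][y0:y1,x0:x1,::-1],None,fx=s,fy=s,interpolation=cv2.INTER_CUBIC)
    for b,c in boxes:
        q=(proj(r,world(p,b))+.5-[x0,y0])*s-.5
        for i,j in ED: cv2.line(im,tuple(map(int,q[i]*16)),tuple(map(int,q[j]*16)),c,1,cv2.LINE_AA,4)
    cv2.imwrite(fn,im)
def model(yf,yl,k):
    # yf front face y of train, yl front of last, k keeper mm
    R=(0,0,255);G=(0,255,0);B=(255,0,0);Y=(0,255,255)
    b=[(box(-30,30,-200,170,0,16),R),(box(-32,32,170,182,0,50),Y)]
    b+=[(box(-23,23,yf-132,yf,8,40),G),(box(-23,23,yl-44,yl,8,40),B)]
    xt=-64-44+k; b+=[(box(xt,xt+8,-32,-2,18,50),Y),(box(xt+8,-34+k,-24,-10,18,28),R)]
    return b
E
cat > fit.py <<'E'
from h import *; import pickle
from scipy.optimize import least_squares
T={k:pickle.load(open(f'{k}0.pkl','rb')) for k in V}
# name: (cam,u,v, func(q)->railpoint)
obs=[("top",762,338,lambda f,l,k:(30,-200,16)),("top",718,437,lambda f,l,k:(-30,-200,16)),
("top",308,145,lambda f,l,k:(23,f,40)),("top",278,217,lambda f,l,k:(-23,f,40)),("top",528,247,lambda f,l,k:(23,f-132,40)),
("top",572,268,lambda f,l,k:(23,l,40)),("top",648,297,lambda f,l,k:(23,l-44,40)),
("side",690,47,lambda f,l,k:(30,-200,16)),("side",730,97,lambda f,l,k:(-30,-200,16)),
("side",293,122,lambda f,l,k:(23,f,40)),("side",308,167,lambda f,l,k:(-23,f,40)),("side",523,112,lambda f,l,k:(-23,f-132,40)),("side",500,70,lambda f,l,k:(23,f-132,40)),
("side",540,58,lambda f,l,k:(23,l,40)),("side",613,44,lambda f,l,k:(23,l-44,40)),("side",632,82,lambda f,l,k:(-23,l-44,40)),
("top",340,392,lambda f,l,k:(-108+k,-2,50)),("top",392,414,lambda f,l,k:(-108+k,-32,50)),
("side",476,210,lambda f,l,k:(-108+k,-2,50)),("side",526,192,lambda f,l,k:(-108+k,-32,50))]
def res(q):
    o=[]
    for c,u,v,fn in obs:
        x0,_,y0,_,s=V[c]; P=proj(T[c],world(q[:3],[fn(*q[3:])]))[0]
        o+=list(P-[(u+.5)/s-.5+x0,(v+.5)/s-.5+y0])
    return np.array(o)
r=least_squares(res,[.47,-.03,-.45,90,-60,5],x_scale=[.01,.01,.01,1,1,1],loss='soft_l1')
np.set_printoptions(precision=4,suppress=True)
print(r.x); print(np.c_[r.fun.reshape(-1,2)].round(2).tolist())
np.save('fit.npy',r.x)
for n in V: overlay(T[n],n,r.x[:3],model(*r.x[3:]),f'pics/ov_{n}.png')
E
python3 fit.py
```

```text
[  0.577    0.0058  -0.4131  70.9399 -89.7479  13.7161]
[[-0.34, 0.57], [0.11, 0.54], [0.22, 0.08], [-0.89, 0.61], [0.08, -0.87], [0.91, -0.8], [0.54, -0.02], [-0.64, -0.58], [0.18, 0.83], [-0.37, -1.13], [1.3, -0.09], [0.43, 0.67], [-0.87, -0.28], [-0.27, 0.17], [-2.3, -0.07], [0.59, 1.38], [-0.16, -0.09], [-0.3, 0.15], [0.18, -0.98], [0.2, 0.17]]
```

View pics/ov_top.png

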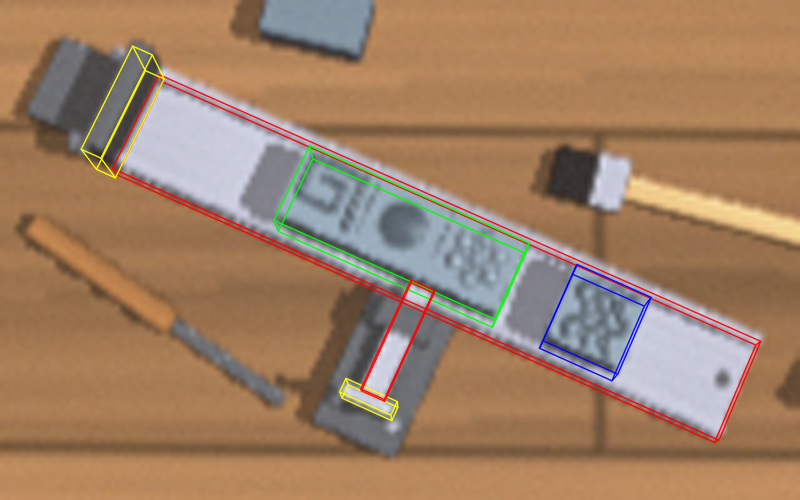

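View pics/ov_side.png

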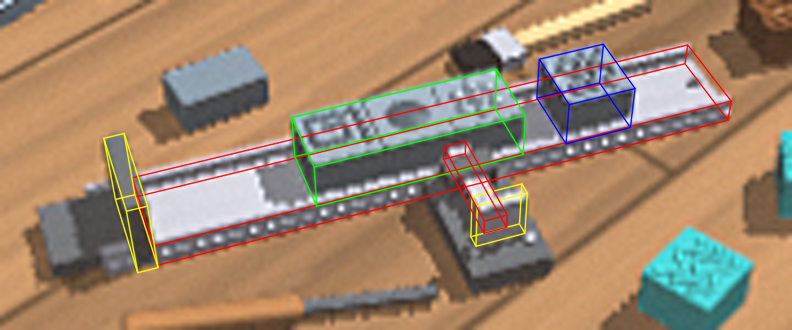

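Call:
apply_moves --commands '[{"dx": 0.032,"dy": 0.0365,"wz": 0.08},{"dx": 0.032,"dy": 0.0365,"wz": 0.08},{"dx": 0.032,"dy": 0.0365,"wz": 0.08},{"dx": 0.032,"dy": 0.0365,"wz": 0.08},{"dx": 0.032,"dy": 0.0365,"wz": 0.08},{"dx": 0.032,"dy": 0.0365,"wz": 0.08},{"dx": 0.032,"dy": 0.0365,"wz": 0.08},{"dx": 0.032,"dy": 0.0365,"wz": 0.08},{"dx": 0.032,"dy": 0.0365,"wz": 0.08},{"dx": 0.032,"dy": 0.0365,"wz": 0.08},{"dx": 0.029,"dy": 0.0365,"wz": 0.075},{}]' --gripper 0 --force 40

```text
validation failed for argument at $.co...
```

Call:
apply_moves --commands '[{"dx": 0.032,"dy": 0.0365,"wz": 0.08},{"dx": 0.032,"dy": 0.0365,"wz": 0.08},{"dx": 0.032,"dy": 0.0365,"wz": 0.08},{"dx": 0.032,"dy": 0.0365,"wz": 0.08},{"dx": 0.032,"dy": 0.0365,"wz": 0.08},{"dx": 0.032,"dy": 0.0365,"wz": 0.08},{"dx": 0.032,"dy": 0.0365,"wz": 0.08},{"dx": 0.032,"dy": 0.0365,"wz": 0.08},{"dx": 0.032,"dy": 0.0365,"wz": 0.08},{"dx": 0.032,"dy": 0.0365,"wz": 0.08},{"dx": 0.029,"dy": 0.0365,"wz": 0.075},{"dz": 0}]' --gripper 0 --force 40

```text
validation failed for argument at $.co...
```

Call:
apply_moves --commands '[{"dx": 0.032,"dy": 0.0365,"dz": 0.0,"wx": 0.0,"wy": 0.0,"wz": 0.08}]' --gripper 0.0 --force 40.0

```text
time_s: 0.22
position: [0.1916, -0.5168, 0.2304]
orientation: [-3.141, 0.001, 0.361]
force: [0.8, 0.7, 0.6]
width: 0.0702
```

```bash
python3 -c "
from workcell import bot
s=bot.state();print(s['time_s'],s['position'],s['orientation'],s['width'])"
```

```text
0.225 [ 0.19159476 -0.51676271  0.23042063] [-3.14136586e+00  5.05283985e-04  3.61325247e-01] 0.07023187669469003
```

All six keys seem to be needed.

Call:
apply_moves --commands '[{"dx": 0.032,"dy": 0.0365,"dz": 0.0,"wx": 0.0,"wy": 0.0,"wz": 0.08},{"dx": 0.032,"dy": 0.0365,"dz": 0.0,"wx": 0.0,"wy": 0.0,"wz": 0.08},{"dx": 0.032,"dy": 0.0365,"dz": 0.0,"wx": 0.0,"wy": 0.0,"wz": 0.08},{"dx": 0.032,"dy": 0.0365,"dz": 0.0,"wx": 0.0,"wy": 0.0,"wz": 0.08},{"dx": 0.032,"dy": 0.0365,"dz": 0.0,"wx": 0.0,"wy": 0.0,"wz": 0.08},{"dx": 0.032,"dy": 0.0365,"dz": 0.0,"wx": 0.0,"wy": 0.0,"wz": 0.08},{"dx": 0.032,"dy": 0.0365,"dz": 0.0,"wx": 0.0,"wy": 0.0,"wz": 0.08},{"dx": 0.032,"dy": 0.0365,"dz": 0.0,"wx": 0.0,"wy": 0.0,"wz": 0.08},{"dx": 0.032,"dy": 0.0365,"dz": 0.0,"wx": 0.0,"wy": 0.0,"wz": 0.08},{"dx": 0.029,"dy": 0.0365,"dz": 0.0,"wx": 0.0,"wy": 0.0,"wz": 0.075},{"dx": 0.0,"dy": 0.0,"dz": 0.0,"wx": 0.0,"wy": 0.0,"wz": 0.0},{"dx": 0.0,"dy": 0.0,"dz": 0.0,"wx": 0.0,"wy": 0.0,"wz": 0.0}]'

```text
time_s: 1.72
position: [0.5089, -0.1508, 0.2309]
orientation: [-3.14, 0.001, 1.158]
force: [0.4, -0.0, -0.7]
width: 0.0
```

```bash
cat > st.py <<'E'
from h import *; from workcell import bot
s=bot.state();f=np.load('fit.npy');c,sn=np.cos(f[2]),np.sin(f[2])
d=s['position'][:2]-f[:2]
np.set_printoptions(precision=4,suppress=True)
F=s['force']
print(s['time_s'],s['position'],s['orientation'],s['width'],'rail mm',1000*(c*d[0]+sn*d[1]),1000*(-sn*d[0]+c*d[1]),'F rail',c*F[0]+sn*F[1],-sn*F[0]+c*F[1],F[2])
E
python3 st.py
```

```text
1.725 [ 0.5089 -0.1508  0.2309] [-3.1405  0.0007  1.1578] 3.145733370126927e-05 rail mm 0.5173878973560031 -170.70640172451755 F rail 0.4027008243625581 0.14255192951433626 -0.6712494962692513
```

Call:
apply_moves --commands '[{"dx": 0.0,"dy": 0.0,"dz": -0.05,"wx": 0.0,"wy": 0.0,"wz": 0.0},{"dx": 0.0,"dy": 0.0,"dz": -0.05,"wx": 0.0,"wy": 0.0,"wz": 0.0},{"dx": 0.0,"dy": 0.0,"dz": -0.05,"wx": 0.0,"wy": 0.0,"wz": 0.0},{"dx": 0.0,"dy": 0.0,"dz": -0.025,"wx": 0.0,"wy": 0.0,"wz": 0.0},{"dx": 0.0,"dy": 0.0,"dz": 0.0,"wx": 0.0,"wy": 0.0,"wz": 0.0}]'

```text
time_s: 2.35
position: [0.5073, -0.1514, 0.0547]
orientation: [-3.137, 0.001, 1.156]
force: [0.4, -0.6, 0.8]
width: 0.0002
```

```bash
python3 st.py
cat > shot.py <<'E'
import sys,pickle; from h import *; from workcell import optics
t=sys.argv[1]; f=np.load('fit.npy')
for n in V:
    r=optics.read_camera(n); pickle.dump(r,open(f'{n}{t}.pkl','wb')); overlay(r,n,f[:3],[],f'pics/{n}{t}.png')
a=cv2.imread(f'pics/top{t}.png'); b=cv2.imread(f'pics/side{t}.png')
b=cv2.resize(b,(800,int(b.shape[0]*800/b.shape[1]))); o=np.vstack([a,b])
cv2.imwrite(f'pics/both{t}.png',cv2.resize(o,None,fx=600/o.shape[0],fy=600/o.shape[0],interpolation=cv2.INTER_AREA))
E
python3 shot.py 1
```

```text
2.35 [ 0.5073 -0.1514  0.0547] [-3.1368  0.0008  1.1557] 0.00018680459438467193 rail mm -0.7894068524094827 -171.8994366460273 F rail 0.6427499498899735 -0.3972031053452104 0.8131762367129713
```

View pics/both1.png

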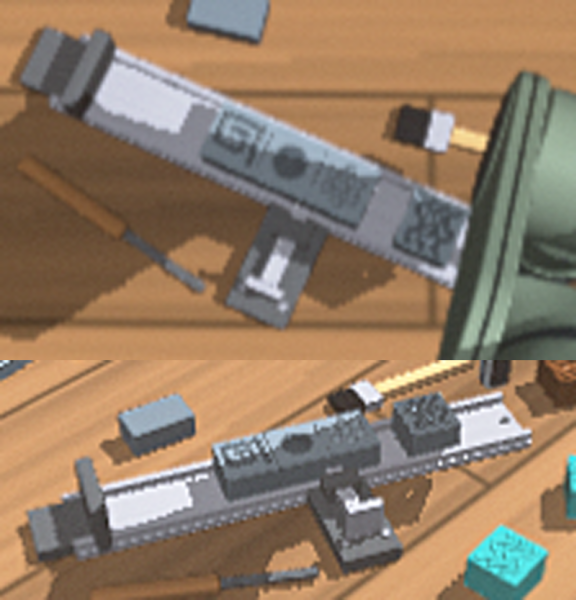

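Run:
```python
from h import *;import pickle
r=pickle.load(open('side1.pkl','rb'))
q=proj(r,[[.5073,-.1514,.0547]])[0];print(q)
x0,y0=210,100
im=cv2.resize(r['pixels'][y0:y0+140,x0:x0+180,::-1],None,fx=4,fy=4,interpolation=cv2.INTER_CUBIC)
c=((q+.5-[x0,y0])*4).astype(int); cv2.circle(im,tuple(map(int,c)),4,(0,0,255),1)
cv2.imwrite('pics/tip1.png',im)
```

```text
[313.36573806 167.49446881]
```

View pics/tip1.png

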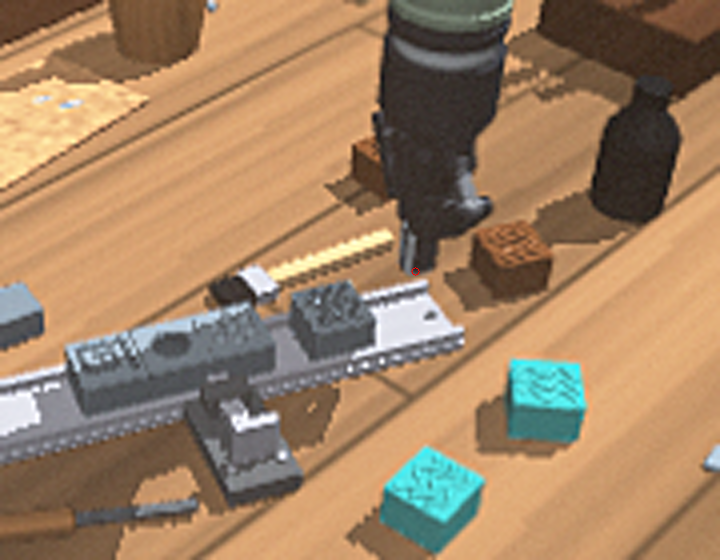

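The side view shows the fingertips over the open end of the rail, and the projected TCP falls on them. The path is clear, so I'll descend and approach.

Call:
apply_moves --commands '[{"dx": 0.001,"dy": 0.0,"dz": -0.018,"wx": 0.0,"wy": 0.0,"wz": 0.0},{"dx": 0.0,"dy": 0.0,"dz": -0.018,"wx": 0.0,"wy": 0.0,"wz": 0.0},{"dx": 0.0,"dy": 0.0,"dz": 0.0,"wx": 0.0,"wy": 0.0,"wz": 0.0},{"dx": 0.004,"dy": 0.0092,"dz": 0.0,"wx": 0.0,"wy": 0.0,"wz": 0.0},{"dx": 0.002,"dy": 0.0046,"dz": 0.0,"wx": 0.0,"wy": 0.0,"wz": 0.0},{"dx": 0.002,"dy": 0.0046,"dz": 0.0,"wx": 0.0,"wy": 0.0,"wz": 0.0}]'

```text
time_s: 3.2
position: [0.5191, -0.1318, 0.021]
orientation: [3.14, -0.0, 1.158]
force: [0.2, -1.5, -0.4]
width: -0.0003
```

```bash
python3 st.py
```

```text
3.2 [ 0.5191 -0.1318  0.021 ] [ 3.1402 -0.0002  1.1582] -0.0002658495845277826 rail mm 2.1898375735473694 -149.27066555287632 F rail 0.8021345376937985 -1.3002025973614166 -0.377904145495949
```

Call:
apply_moves --commands '[{"dx": 0.002,"dy": 0.0046,"dz": 0.0,"wx": 0.0,"wy": 0.0,"wz": 0.0},{"dx": 0.002,"dy": 0.0046,"dz": 0.0,"wx": 0.0,"wy": 0.0,"wz": 0.0},{"dx": 0.002,"dy": 0.0046,"dz": 0.0,"wx": 0.0,"wy": 0.0,"wz": 0.0},{"dx": 0.002,"dy": 0.0046,"dz": 0.0,"wx": 0.0,"wy": 0.0,"wz": 0.0},{"dx": 0.002,"dy": 0.0046,"dz": 0.0,"wx": 0.0,"wy": 0.0,"wz": 0.0},{"dx": 0.002,"dy": 0.0046,"dz": 0.0,"wx": 0.0,"wy": 0.0,"wz": 0.0},{"dx": 0.002,"dy": 0.0046,"dz": 0.0,"wx": 0.0,"wy": 0.0,"wz": 0.0},{"dx": 0.002,"dy": 0.0046,"dz": 0.0,"wx": 0.0,"wy": 0.0,"wz": 0.0}]'

```text
time_s: 4.2
position: [0.534, -0.0961, 0.0204]
orientation: [-3.141, 0.002, 1.159]
force: [-3.4, -7.3, 3.4]
width: -0.0001
```

```bash
python3 st.py; python3 shot.py 2
```

```text
4.2 [ 0.534  -0.0961  0.0204] [-3.1411  0.002   1.1589] -0.00013612887670012155 rail mm 1.4851565738055599 -110.5569888479319 F rail -0.1783296567824464 -8.033711274807565 3.433079061965734
```

View pics/both2.png

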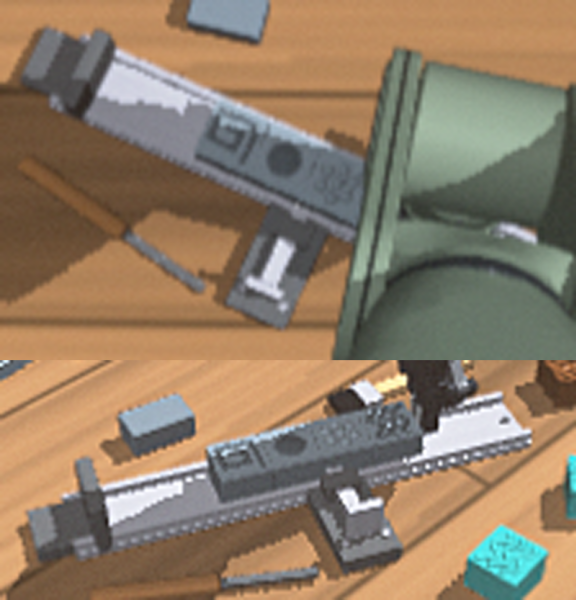

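Call:
apply_moves --commands '[{"dx": 0.002,"dy": 0.0046,"dz": 0.0,"wx": 0.0,"wy": 0.0,"wz": 0.0},{"dx": 0.002,"dy": 0.0046,"dz": 0.0,"wx": 0.0,"wy": 0.0,"wz": 0.0},{"dx": 0.002,"dy": 0.0046,"dz": 0.0,"wx": 0.0,"wy": 0.0,"wz": 0.0},{"dx": 0.002,"dy": 0.0046,"dz": 0.0,"wx": 0.0,"wy": 0.0,"wz": 0.0},{"dx": 0.002,"dy": 0.0046,"dz": 0.0,"wx": 0.0,"wy": 0.0,"wz": 0.0},{"dx": 0.002,"dy": 0.0046,"dz": 0.0,"wx": 0.0,"wy": 0.0,"wz": 0.0},{"dx": 0.002,"dy": 0.0046,"dz": 0.0,"wx": 0.0,"wy": 0.0,"wz": 0.0},{"dx": 0.002,"dy": 0.0046,"dz": 0.0,"wx": 0.0,"wy": 0.0,"wz": 0.0},{"dx": 0.002,"dy": 0.0046,"dz": 0.0,"wx": 0.0,"wy": 0.0,"wz": 0.0},{"dx": 0.002,"dy": 0.0046,"dz": 0.0,"wx": 0.0,"wy": 0.0,"wz": 0.0},{"dx": 0.002,"dy": 0.0046,"dz": 0.0,"wx": 0.0,"wy": 0.0,"wz": 0.0},{"dx": 0.002,"dy": 0.0046,"dz": 0.0,"wx": 0.0,"wy": 0.0,"wz": 0.0}]'

```text
time_s: 5.8
position: [0.5577, -0.0413, 0.0204]
orientation: [-3.141, 0.003, 1.159]
force: [-3.9, -9.0, 3.5]
width: -0.0004
```

```bash
python3 st.py; python3 shot.py 3
```

```text
5.8 [ 0.5577 -0.0413  0.0204] [-3.1409  0.0026  1.1588] -0.0003764417561439411 rail mm 1.2594843299551794 -50.85391239136459 F rail 0.06778322819606597 -9.840213457156892 3.5033131750450934
```

View pics/both3.png

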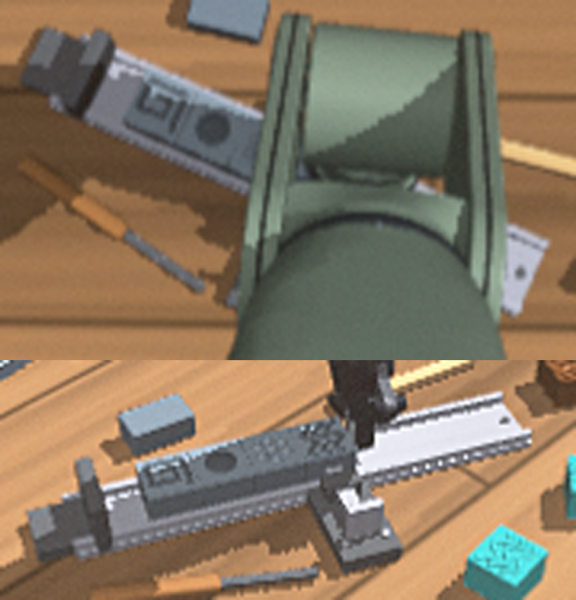

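The train is together and moving straight, with roughly 30 mm to the stop.

Call:
apply_moves --commands '[{"dx": 0.002,"dy": 0.0046,"dz": 0.0,"wx": 0.0,"wy": 0.0,"wz": 0.0},{"dx": 0.002,"dy": 0.0046,"dz": 0.0,"wx": 0.0,"wy": 0.0,"wz": 0.0},{"dx": 0.002,"dy": 0.0046,"dz": 0.0,"wx": 0.0,"wy": 0.0,"wz": 0.0},{"dx": 0.002,"dy": 0.0046,"dz": 0.0,"wx": 0.0,"wy": 0.0,"wz": 0.0},{"dx": 0.002,"dy": 0.0046,"dz": 0.0,"wx": 0.0,"wy": 0.0,"wz": 0.0}]'

```text
time_s: 6.52
position: [0.5678, -0.0185, 0.0204]
orientation: [-3.141, 0.003, 1.159]
force: [-3.5, -8.8, 3.7]
width: 0.0002
```

Call:
apply_moves --commands '[{"dx": 0.0008,"dy": 0.0018,"dz": 0.0,"wx": 0.0,"wy": 0.0,"wz": 0.0},{"dx": 0.0008,"dy": 0.0018,"dz": 0.0,"wx": 0.0,"wy": 0.0,"wz": 0.0}]'

```text
time_s: 6.78
position: [0.5693, -0.015, 0.0204]
orientation: [-3.141, 0.003, 1.159]
force: [-2.3, -9.7, 4.6]
width: 0.0003
```

```bash
python3 st.py
```

```text
6.775 [ 0.5693 -0.015   0.0204] [-3.1411  0.0029  1.159 ] 0.0003412747138465426 rail mm 1.2957182634104822 -22.050389356766765 F rail 1.745275439531849 -9.791437183203094 4.6291203331488395
```

Call:
apply_moves --commands '[{"dx": 0.0004,"dy": 0.0009,"dz": 0.0,"wx": 0.0,"wy": 0.0,"wz": 0.0},{"dx": 0.0004,"dy": 0.0009,"dz": 0.0,"wx": 0.0,"wy": 0.0,"wz": 0.0},{"dx": 0.0004,"dy": 0.0009,"dz": 0.0,"wx": 0.0,"wy": 0.0,"wz": 0.0}]'

```text
time_s: 7.15
position: [0.5705, -0.0124, 0.0204]
orientation: [-3.141, 0.003, 1.159]
force: [-2.5, -8.4, 4.7]
width: -0.0002
```

Call:
apply_moves --commands '[{"dx": 0.0004,"dy": 0.0009,"dz": 0.0,"wx": 0.0,"wy": 0.0,"wz": 0.0},{"dx": 0.0004,"dy": 0.0009,"dz": 0.0,"wx": 0.0,"wy": 0.0,"wz": 0.0}]'

```text
time_s: 7.4
position: [0.5713, -0.0106, 0.0204]
orientation: [-3.141, 0.003, 1.159]
force: [-3.3, -8.3, 4.4]
width: 0.0002
```

```bash
python3 st.py; python3 shot.py 4
```

```text
7.4 [ 0.5713 -0.0106  0.0204] [-3.1411  0.0029  1.1588] 0.00018394693620086796 rail mm 1.3591276902070633 -17.25205203339434 F rail 0.35100194722380884 -8.94042634588292 4.433232201215317
```

View pics/both4.png

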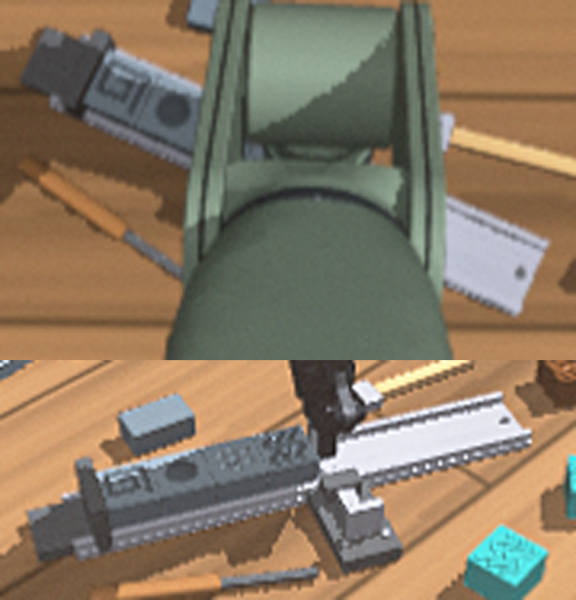

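Nearly home, but the force hasn't risen yet. I'll continue in 1 mm steps.

Call:
apply_moves --commands '[{"dx": 0.0004,"dy": 0.0009,"dz": 0.0,"wx": 0.0,"wy": 0.0,"wz": 0.0},{"dx": 0.0004,"dy": 0.0009,"dz": 0.0,"wx": 0.0,"wy": 0.0,"wz": 0.0}]'

```text
time_s: 7.75
position: [0.5715, -0.0102, 0.0204]
orientation: [-3.141, 0.006, 1.16]
force: [-4.6, -15.7, 6.6]
width: 0.0002
```

Call:
apply_moves --commands '[{"dx": 0.0004,"dy": 0.0009,"dz": 0.0,"wx": 0.0,"wy": 0.0,"wz": 0.0}]'

```text
time_s: 7.88
position: [0.5715, -0.0101, 0.0204]
orientation: [-3.14, 0.007, 1.161]
force: [-5.6, -19.3, 6.9]
width: -0.0001
```

Call:
apply_moves --commands '[{"dx": 0.0004,"dy": 0.0009,"dz": 0.0,"wx": 0.0,"wy": 0.0,"wz": 0.0}]'

```text
time_s: 8.0
position: [0.5714, -0.0101, 0.0204]
orientation: [-3.14, 0.009, 1.161]
force: [-6.6, -24.1, 8.3]
width: -0.0001
```

The force climbs to 24 N with no motion at rail y ≈ -16.8 (rear face at -6 plus 11 mm half finger), so the row is home. I'll retreat and rise.

Call:
apply_moves --commands '[{"dx": -0.0008,"dy": -0.0018,"dz": 0.0,"wx": 0.0,"wy": 0.0,"wz": 0.0},{"dx": -0.0008,"dy": -0.0018,"dz": 0.0,"wx": 0.0,"wy": 0.0,"wz": 0.0},{"dx": -0.002,"dy": -0.0046,"dz": 0.0,"wx": 0.0,"wy": 0.0,"wz": 0.0},{"dx": -0.004,"dy": -0.0092,"dz": 0.0,"wx": 0.0,"wy": 0.0,"wz": 0.0},{"dx": -0.004,"dy": -0.0092,"dz": 0.0,"wx": 0.0,"wy": 0.0,"wz": 0.0},{"dx": -0.004,"dy": -0.0092,"dz": 0.0,"wx": 0.0,"wy": 0.0,"wz": 0.0},{"dx": 0.0,"dy": 0.0,"dz": 0.03,"wx": 0.0,"wy": 0.0,"wz": 0.0},{"dx": 0.0,"dy": 0.0,"dz": 0.04,"wx": 0.0,"wy": 0.0,"wz": 0.0},{"dx": 0.0,"dy": 0.0,"dz": 0.04,"wx": 0.0,"wy": 0.0,"wz": 0.0},{"dx": 0.0,"dy": 0.0,"dz": 0.0,"wx": 0.0,"wy": 0.0,"wz": 0.0}]'

```text
time_s: 9.25
position: [0.5601, -0.042, 0.1337]
orientation: [3.134, -0.002, 1.157]
force: [-0.0, 1.1, -0.1]
width: 0.0001
```

```bash
python3 st.py
```

```text
9.25 [ 0.5601 -0.042   0.1337] [ 3.1344 -0.0024  1.1575] 8.618592947329818e-05 rail mm 3.6705785345128965 -50.50460710461121 F rail -0.46863337342685174 0.9892794271824948 -0.0738319782122974
```

Call:
apply_moves --commands '[{"dx": -0.031,"dy": 0.0225,"dz": 0.0,"wx": 0.0,"wy": 0.0,"wz": 0.0},{"dx": -0.031,"dy": 0.0225,"dz": 0.0,"wx": 0.0,"wy": 0.0,"wz": 0.0},{"dx": -0.031,"dy": 0.0225,"dz": 0.0,"wx": 0.0,"wy": 0.0,"wz": 0.0},{"dx": -0.03,"dy": 0.0225,"dz": 0.0,"wx": 0.0,"wy": 0.0,"wz": 0.0},{"dx": 0.0,"dy": 0.0,"dz": 0.0,"wx": 0.0,"wy": 0.0,"wz": 0.0},{"dx": 0.0,"dy": 0.0,"dz": 0.0,"wx": 0.0,"wy": 0.0,"wz": 0.0}]'

```text
time_s: 10.0
position: [0.4354, 0.0484, 0.13]
orientation: [3.141, 0.0, 1.158]
force: [1.5, 1.0, -0.8]
width: 0.0003
```

```bash
python3 st.py; python3 shot.py 5
python3 - <<'E'
from h import *;import pickle
f=np.load('fit.npy')
for n in V: overlay(pickle.load(open(n+'5.pkl','rb')),n,f[:3],model(170,38,10)[1:],f'pics/ov5{n}.png')
E
```

```text
10.0 [0.4354 0.0484 0.13  ] [3.1413 0.0001 1.1579] 0.0003498995070593015 rail mm -146.75918460231821 -17.804614337583192 F rail 0.9521984385574098 1.4642821718845629 -0.7849456783428025
```

View pics/both5.png

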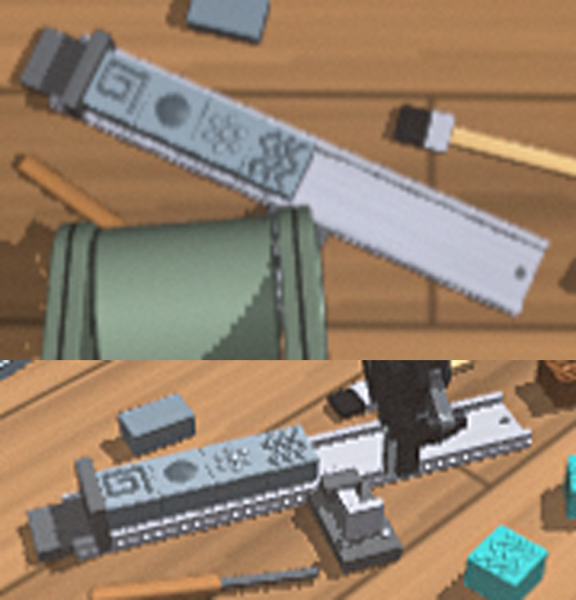

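View pics/ov5top.png

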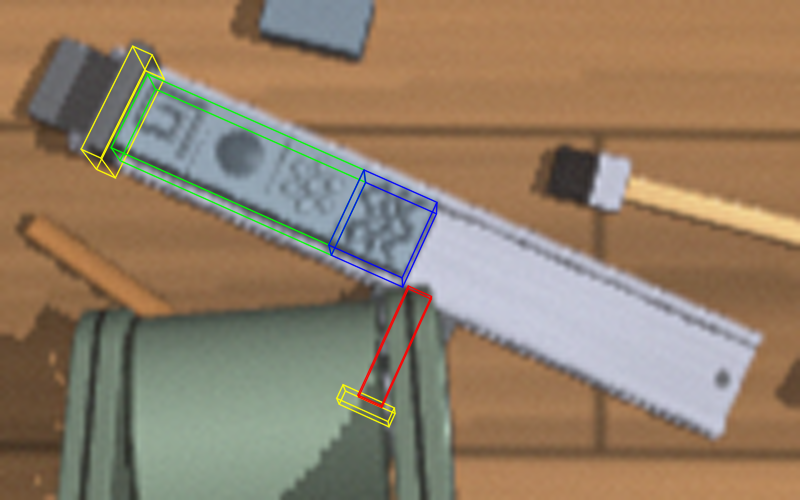

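View pics/ov5side.png

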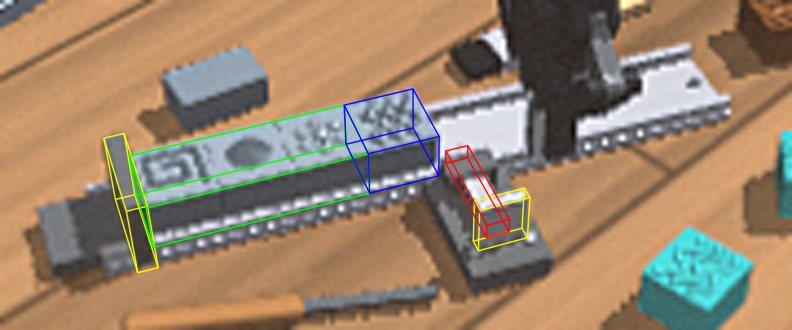

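Pictures show the four blocks tight against the stop (fret, boss, flower, wave), no visible gaps, and the keeper still back. I'll descend behind the tab.

Call:
apply_moves --commands '[{"dx": 0.0,"dy": 0.0,"dz": -0.04,"wx": 0.0,"wy": 0.0,"wz": 0.0},{"dx": 0.0,"dy": 0.0,"dz": -0.04,"wx": 0.0,"wy": 0.0,"wz": 0.0},{"dx": 0.0,"dy": 0.0,"dz": -0.018,"wx": 0.0,"wy": 0.0,"wz": 0.0},{"dx": 0.0,"dy": 0.0,"dz": 0.0,"wx": 0.0,"wy": 0.0,"wz": 0.0},{"dx": 0.0,"dy": 0.0,"dz": 0.0,"wx": 0.0,"wy": 0.0,"wz": 0.0}]'

```text
time_s: 10.72
position: [0.4361, 0.0484, 0.0328]
orientation: [3.14, -0.001, 1.157]
force: [-0.1, 0.3, 0.7]
width: 0.0005
```

```bash
python3 st.py; python3 shot.py 6
```

```text
10.725 [0.4361 0.0484 0.0328] [ 3.1402 -0.0006  1.1572] 0.00045203380055660615 rail mm -146.11518116675919 -17.505161025777884 F rail -0.22018798758991273 0.1775133261152665 0.7179277295588783
```

View pics/side6.png

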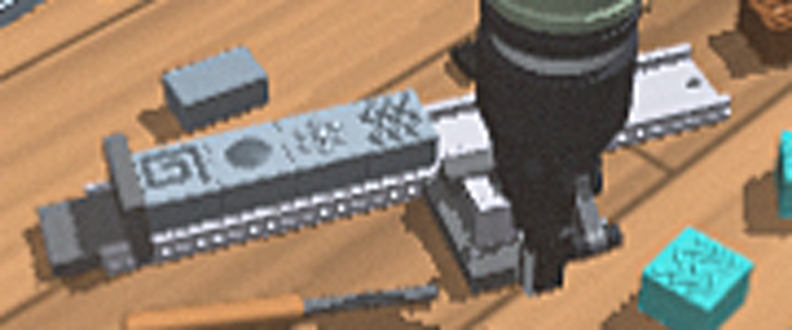

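Call:
apply_moves --commands '[{"dx": 0.0055,"dy": -0.0024,"dz": 0.0,"wx": 0.0,"wy": 0.0,"wz": 0.0},{"dx": 0.0055,"dy": -0.0024,"dz": 0.0,"wx": 0.0,"wy": 0.0,"wz": 0.0},{"dx": 0.0055,"dy": -0.0024,"dz": 0.0,"wx": 0.0,"wy": 0.0,"wz": 0.0},{"dx": 0.0037,"dy": -0.0016,"dz": 0.0,"wx": 0.0,"wy": 0.0,"wz": 0.0},{"dx": 0.0037,"dy": -0.0016,"dz": 0.0,"wx": 0.0,"wy": 0.0,"wz": 0.0},{"dx": 0.0037,"dy": -0.0016,"dz": 0.0,"wx": 0.0,"wy": 0.0,"wz": 0.0}]'

```text
time_s: 11.58
position: [0.4628, 0.0365, 0.0323]
orientation: [-3.142, 0.0, 1.158]
force: [-0.0, 0.2, 0.1]
width: 0.0
```

Call:
apply_moves --commands '[{"dx": 0.0037,"dy": -0.0016,"dz": 0.0,"wx": 0.0,"wy": 0.0,"wz": 0.0},{"dx": 0.0037,"dy": -0.0016,"dz": 0.0,"wx": 0.0,"wy": 0.0,"wz": 0.0},{"dx": 0.0037,"dy": -0.0016,"dz": 0.0,"wx": 0.0,"wy": 0.0,"wz": 0.0}]'

```text
time_s: 11.95
position: [0.4735, 0.0319, 0.0323]
orientation: [-3.141, 0.0, 1.158]
force: [-0.6, 0.6, 1.2]
width: 0.0001
```

```bash
python3 st.py; python3 shot.py 7
```

```text
11.95 [0.4735 0.0319 0.0323] [-3.1407  0.0002  1.1577] 0.00010134466199836251 rail mm -105.25994645147838 -17.634088723299115 F rail -0.7328645290778921 0.29696457695270606 1.157365600260015
```

View pics/side7.png

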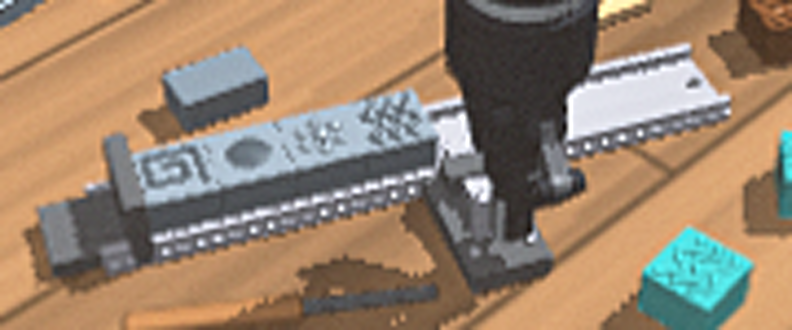

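Close to contact. I'll push on along rail +x in 3 mm steps.

Call:
apply_moves --commands '[{"dx": 0.0027,"dy": -0.0012,"dz": 0.0,"wx": 0.0,"wy": 0.0,"wz": 0.0},{"dx": 0.0027,"dy": -0.0012,"dz": 0.0,"wx": 0.0,"wy": 0.0,"wz": 0.0},{"dx": 0.0027,"dy": -0.0012,"dz": 0.0,"wx": 0.0,"wy": 0.0,"wz": 0.0}]'

```text
time_s: 12.42
position: [0.4819, 0.0282, 0.0323]
orientation: [-3.141, 0.0, 1.158]
force: [-0.8, 0.3, 0.6]
width: -0.0001
```

Call:
apply_moves --commands '[{"dx": 0.0027,"dy": -0.0012,"dz": 0.0,"wx": 0.0,"wy": 0.0,"wz": 0.0},{"dx": 0.0027,"dy": -0.0012,"dz": 0.0,"wx": 0.0,"wy": 0.0,"wz": 0.0},{"dx": 0.0027,"dy": -0.0012,"dz": 0.0,"wx": 0.0,"wy": 0.0,"wz": 0.0}]'

```text
time_s: 12.8
position: [0.4901, 0.0245, 0.0323]
orientation: [-3.142, 0.0, 1.158]
force: [-1.0, 0.2, -0.5]
width: -0.0006
```

```bash
python3 st.py; python3 shot.py 8
```

```text
12.8 [0.4901 0.0245 0.0323] [-3.1415  0.0001  1.1578] -0.0005581286294576855 rail mm -87.14104236069585 -17.70094716601469 F rail -0.9985967855280166 -0.24672056581397664 -0.4511614094845362
```

View pics/side8.png

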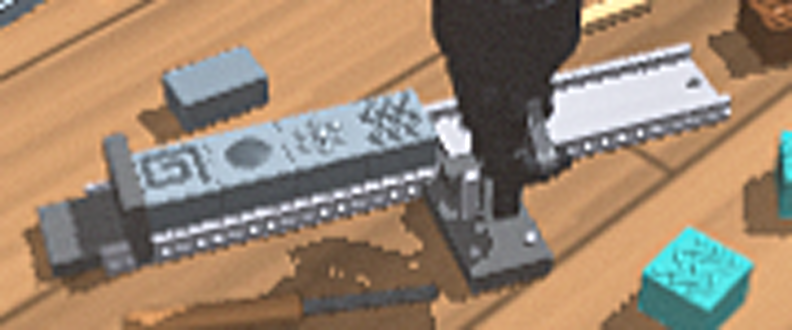

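Call:
apply_moves --commands '[{"dx": 0.0027,"dy": -0.0012,"dz": 0.0,"wx": 0.0,"wy": 0.0,"wz": 0.0},{"dx": 0.0027,"dy": -0.0012,"dz": 0.0,"wx": 0.0,"wy": 0.0,"wz": 0.0}]'

```text
time_s: 13.15
position: [0.4954, 0.0222, 0.0323]
orientation: [-3.141, 0.0, 1.158]
force: [-1.8, 0.3, -0.7]
width: -0.0
```

Call:
apply_moves --commands '[{"dx": 0.0018,"dy": -0.0008,"dz": 0.0,"wx": 0.0,"wy": 0.0,"wz": 0.0},{"dx": 0.0018,"dy": -0.0008,"dz": 0.0,"wx": 0.0,"wy": 0.0,"wz": 0.0}]'

```text
time_s: 13.4
position: [0.4991, 0.0206, 0.0323]
orientation: [3.142, -0.0, 1.158]
force: [-0.7, 0.7, 0.0]
width: -0.0001
```

Call:
apply_moves --commands '[{"dx": 0.0018,"dy": -0.0008,"dz": 0.0,"wx": 0.0,"wy": 0.0,"wz": 0.0}]'

```text
time_s: 13.52
position: [0.5008, 0.0198, 0.0323]
orientation: [-3.142, 0.0, 1.158]
force: [-1.5, 1.6, -0.1]
width: 0.0001
```

```bash
python3 st.py
```

```text
13.525 [0.5008 0.0198 0.0323] [-3.1416  0.      1.1578] 9.779012183595767e-05 rail mm -75.39461545541181 -17.711898967497213 F rail -2.036249272183092 0.898667770096016 -0.09943469189578685
```

Still sliding at about 2 N, so the end of travel hasn't been reached.

Call:
apply_moves --commands '[{"dx": 0.0018,"dy": -0.0008,"dz": 0.0,"wx": 0.0,"wy": 0.0,"wz": 0.0},{"dx": 0.0018,"dy": -0.0008,"dz": 0.0,"wx": 0.0,"wy": 0.0,"wz": 0.0}]'

```text
time_s: 13.78
position: [0.5009, 0.0196, 0.0322]
orientation: [-3.134, 0.001, 1.156]
force: [-10.3, 11.0, 8.6]
width: 0.0002
```

Call:
apply_moves --commands '[{"dx": 0.0018,"dy": -0.0008,"dz": 0.0,"wx": 0.0,"wy": 0.0,"wz": 0.0}]'

```text
time_s: 13.9
position: [0.501, 0.0195, 0.0322]
orientation: [-3.13, 0.001, 1.156]
force: [-14.9, 13.0, 13.1]
width: 0.0
```

```bash
python3 st.py; python3 shot.py 9
```

```text
13.9 [0.501  0.0195 0.0322] [-3.1297  0.0012  1.1557] 3.95022241777083e-05 rail mm -75.1642542931035 -17.91478483452984 F rail -18.83101087907187 5.913978899934883 13.079374564013944
```

View pics/side9.png

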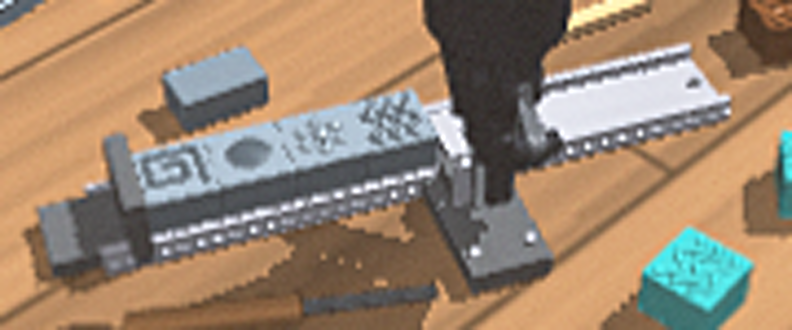

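The tab blocks at 19 N, right where full travel was predicted (TCP ≈ -75). I'll back off, rise clear and check.

Call:
apply_moves --commands '[{"dx": -0.0027,"dy": 0.0012,"dz": 0.0,"wx": 0.0,"wy": 0.0,"wz": 0.0},{"dx": -0.0055,"dy": 0.0024,"dz": 0.0,"wx": 0.0,"wy": 0.0,"wz": 0.0},{"dx": -0.011,"dy": 0.0048,"dz": 0.0,"wx": 0.0,"wy": 0.0,"wz": 0.0},{"dx": -0.022,"dy": 0.0096,"dz": 0.0,"wx": 0.0,"wy": 0.0,"wz": 0.0},{"dx": -0.022,"dy": 0.0096,"dz": 0.02,"wx": 0.0,"wy": 0.0,"wz": 0.0},{"dx": 0.0,"dy": 0.0,"dz": 0.05,"wx": 0.0,"wy": 0.0,"wz": 0.0},{"dx": -0.01,"dy": -0.045,"dz": 0.04,"wx": 0.0,"wy": 0.0,"wz": 0.0},{"dx": -0.01,"dy": -0.055,"dz": 0.02,"wx": 0.0,"wy": 0.0,"wz": 0.0},{"dx": -0.01,"dy": -0.055,"dz": 0.02,"wx": 0.0,"wy": 0.0,"wz": 0.0},{"dx": -0.01,"dy": -0.055,"dz": 0.0,"wx": 0.0,"wy": 0.0,"wz": 0.0},{"dx": 0.0,"dy": -0.055,"dz": 0.0,"wx": 0.0,"wy": 0.0,"wz": 0.0},{"dx": 0.0,"dy": 0.0,"dz": 0.0,"wx": 0.0,"wy": 0.0,"wz": 0.0}]'

```text
time_s: 15.5
position: [0.4028, -0.2232, 0.1824]
orientation: [3.14, 0.001, 1.152]
force: [1.1, 1.0, -0.4]
width: -0.0001
```

```bash
python3 st.py; python3 shot.py A
python3 - <<'E'
from h import *;import pickle
f=np.load('fit.npy');f[:2]+=[.0023,-.001]
for n in V: overlay(pickle.load(open(n+'A.pkl','rb')),n,f[:3],model(170,38,44)[1:],f'pics/ovA{n}.png')
E
```

```text
15.5 [ 0.4028 -0.2232  0.1824] [3.1397 0.001  1.1524] -5.6443023878235965e-05 rail mm -67.61703159238674 -279.57889500056245 F rail 0.5708305808318275 1.3247420378754589 -0.39993583546488926
```

View pics/topA.png

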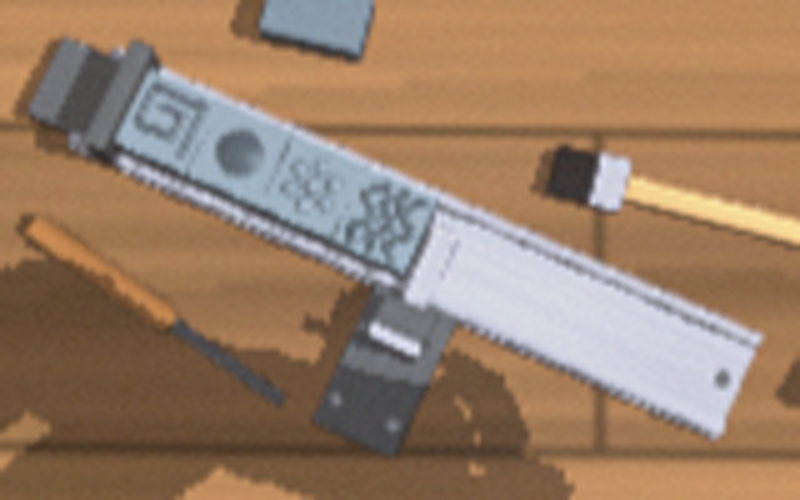

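View pics/ovAtop.png

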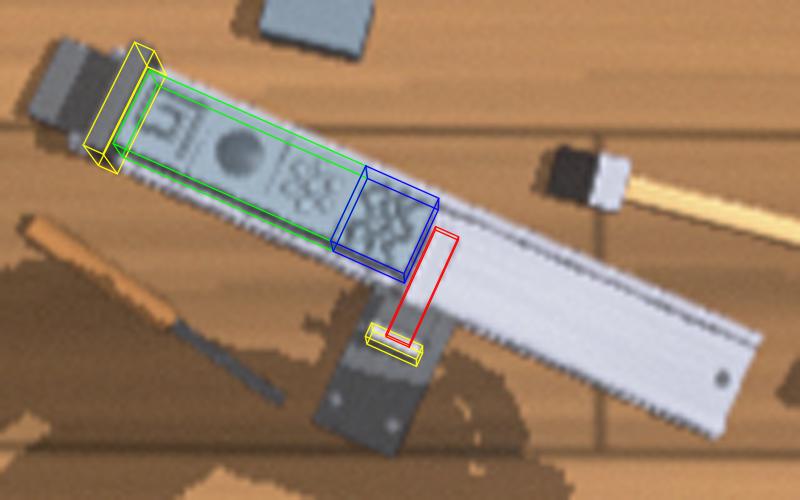

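View pics/ovAside.png

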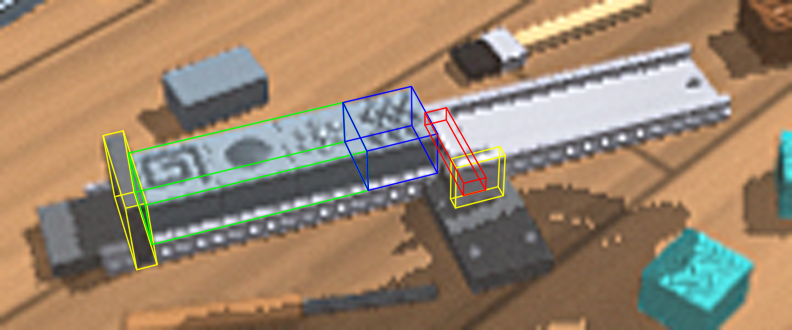

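View pics/sideA.png

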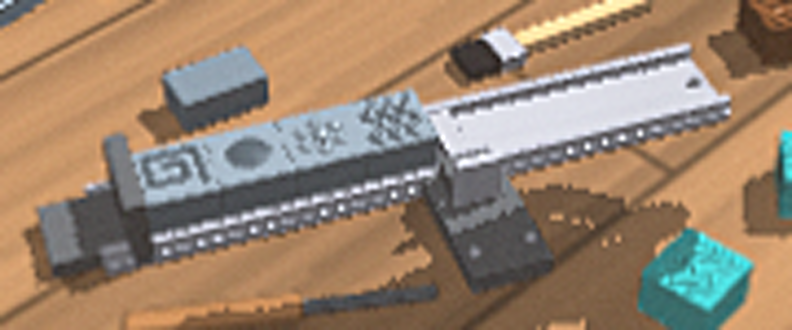

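The bolt is across behind the wave block, with the tab at its modelled end position. The blocks are tight and the offcut, chisel and brush are where they were. I'll check for any other changes, then hand in.

Run:
```python
import pickle,numpy as np
from workcell import job
a,b=[pickle.load(open(f,'rb'))['pixels'].astype(int) for f in('side0.pkl','sideA.pkl')]
from h import *
for nm,(x0,x1,y0,y1) in dict(tape=(90,142,275,325),cup=(148,192,278,332),bottle=(355,383,118,156),offcut=(195,223,168,192),chisel=(185,262,222,240),brush=(262,312,155,178)).items():
    d=cv2.phaseCorrelate(np.float32(a[y0:y1,x0:x1].mean(2)),np.float32(b[y0:y1,x0:x1].mean(2)));print(nm,np.round(d[0],2),round(d[1],2))
print(job.finish_job())
```

```text
tape [-0.03 -0.01] 1.01
cup [0.   0.09] 0.72
bottle [0.08 0.32] 0.91
offcut [ 0.08 -0.01] 0.94
chisel [-0.14 -0.27] 0.76
brush [ 0.07 -0.06] 1.04
the job is handed in; nothing more can be done
None
```

I pushed the four blocks home as one train and then pushed the keeper bolt fully across behind them. I handed the job in at about 15.6 s, inside the 43 s limit.

- **Row:** The closed fingertips pushed low on the rear face of the last block (wave) until the row stopped dead. The push force rose from about 9 N to about 25 N with no further motion. At that point the fingers' position put the last block's rear face at rail y ≈ -6 mm, as specified. The last pictures show fret, boss, flower and wave tight together against the end stop, with no visible gaps.
- **Keeper:** I pushed the tab until it stopped at about 19 N along the rail's x. In both cameras the tab lies within 2–3 mm of where the fully-across position (0.044 m) should appear, and the bar is across the channel behind the wave block.
- **Bystanders:** The tape, cup, bottle, offcut, chisel and brush shifted by about 0.3 pixel or less in the side view, so none moved.
- **Disagreements:** My first image fit put the rail about 2–3 mm off across its width and read the keeper's start as 13.7 mm, outside the stated 0–10 mm. I allowed for this and relied on contact for the final positions. My first two move calls were refused over their format and did not move the arm.

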